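Hang the centrifuge guard door on its lift-off hinge and shut it

TASK

Lift the green guard door out of its pine rack and, with the door standing wide open towards the robot, lower both its hinge knuckles gently onto the two upright brass pins of the centrifuge guard until they sit fully home. Then swing the door shut against the latch post and let go. Never force or slam the door against the guard, and leave the glass tubes, brush holder and spindle where they stand.

Things in the scene. Friction and masses are not known exactly. Their poses are not given: they have to be found in the camera images.
- door: Loose guard door, 0.2 to 0.32 kg, upright in the rack. Origin: on the knuckle axis at the lower face of the lower knuckle. x runs along the panel to the free edge, z up the knuckle axis, y normal to the panel. Green panel 6 mm thick, x 16 to 145, z -12 to 106 mm. Two steel knuckles: tubes, outer diameter 22, bore 10, length 20, open both ends, at z 0 to 20 and 75 to 95.
- door_grip (a point): Centre of the dark wooden grip pad at the door's top edge: x 76, y 0, z 93 mm of the door. The pad is 60 long (x), 14 thick (y), 34 high (z), its top at z 110. Axes as the door's. Pinch it across its 14 mm from above.
- door_edge (a point): Point near the door's free edge: x 138, y 0, z 55 of the door.
- guard: Fixed stand around a small centrifuge, base plate 12 mm thick. Origin on the table under the hinge mark. The shut door runs from the hinge along +y at x = 0; it opens towards -x (robot side), and wide open points along -x. The grey hinge post (x -31 to 31, y -43 to -29, top z 130 mm) stands on the -y side of the pins.
- hinge_mark (a point): Nominal hinge axis at the lower seat: guard x 0, y 0, z 45 mm; axes as the guard's. Both pins sit on one steel plate clamped in slots: the true axis lies up to 15 mm either way along the guard's x from this mark, not shown in this reading; see or feel for it. Along y it is true. Seated, the knuckles' lower faces rest on the seats and the door's origin is at this height.
- latch (a point): Where the back of the shut door meets the grey latch post: guard x 4, y 138, z 100 mm; axes as the guard's. Post y 125 to 165, x 4 to 20, top z 157. Nothing latches: the hung door turns freely and sags a little (0.03 rad); its lower edge rides up a brass ramp onto a sill by the post (2 to 3 N) and stays there. Over 40 N between door and guard counts as forcing.
- rack: Fixed pine rack 100 mm long (x), 70 wide. A slot 8 wide along x holds the door's lower edge: floor z 12, walls 16 thick up to z 48. Origin on the table under the slot's middle. The door's grip pad is over the rack's middle, its knuckles past the +x end (away from the robot). Lift at least 45 mm to clear.
- tube_a: Clear glass tube, 25 mm diameter, 95 mm tall, standing in a pine ledge 60 x 130 x 35 mm; origin at its foot, 7 mm over the table. Fragile, leave alone.
- tube_b: The same, the second tube in the ledge, 70 mm from the first. Fragile, leave alone.
- brush_holder: Brass carbon-brush holder, 44 x 26 mm, 38 mm tall, standing on the table; origin under its centre. Leave alone.
- spindle: Steel armature spindle standing on its flange, 44 mm diameter, 75 mm tall; origin under its centre. Leave alone.
- knuckle_upper (a point): Lower face of the upper knuckle, on the knuckle axis: x 0, y 0, z 75 mm of the door. Axes as the door's. The door's mass centre is near x 73, z 57.
- rotor_top (a point): Top of the knob on the bright domed rotor cover (radius 70 mm, on a green bowl of radius 78): guard x 145, y 65, z 115 mm, behind the shut door.
- hinge_mark_upper (a point): The same at the upper seat, z 120 mm. Two equal upright brass pins on one axis, diameter 8, 24 mm long from seat to tip (tips at z 69 and 144), flat-ended. Each seat tops an arm 8 thick, 13 to 16 wide, reaching from the hinge post along +y: bring the lower knuckle in sideways between the lower pin's tip and the upper arm's underside (z 69 to 112).
Mind the look-alikes: they are no part of the job. Of the things that look like the door, the largest one is meant.

How it is judged:
On the way:
1. both knuckles fully home on the pins with the door standing open (at least 45 degrees from shut) (z of door in the frame of hinge_mark between -0.004 and 0.004 m and horizontal distance between door and hinge_mark below 0.019 m and angle between door's own z axis and vertical below 0.09 rad and angle between the x axis of door and the y axis of guard, either way round above 0.785 rad and distance between door_edge and latch above 0.09 m), for 0.2 s.
At the end, for the whole second after the job is handed in: The door hangs on both pins, fully home (its origin within 4 mm of the seat height, within 19 mm of the hinge mark in plan, tilted less than 0.09 rad), is shut (panel within 0.2 rad of the guard's y axis, free-edge point within 25 mm of the latch point in plan), and is at rest (z of door in the frame of hinge_mark between -0.004 and 0.004 m and horizontal distance between door and hinge_mark below 0.019 m and angle between door's own z axis and vertical below 0.09 rad and angle between the x axis of door and the y axis of guard, either way round below 0.2 rad and horizontal distance between door_edge and latch below 0.025 m and linear speed of door below 0.01 m/s and angular speed of door below 0.05 rad/s); the robot touches nothing.
It fails at once if the door is forced, dropped or slammed against the guard (more than 40 N) (contact force between door and guard above 40 N).
It fails at once if the tube_a is disturbed (moved more than 15 mm) (distance of tube_a from where it was at the start of the episode above 0.015 m).
It fails at once if the tube_b is disturbed (moved more than 15 mm) (distance of tube_b from where it was at the start of the episode above 0.015 m).
It fails at once if the brush_holder is disturbed (moved more than 15 mm) (distance of brush_holder from where it was at the start of the episode above 0.015 m).
It fails at once if the spindle is disturbed (moved more than 15 mm) (distance of spindle from where it was at the start of the episode above 0.015 m).
It also fails if it takes over 72 s, if anything falls off the work surface, if the arm or the gripper's body presses on something with over 40 N, if the wrist force passes 120 N, or if a joint passes its speed limit or range.

ROBOT

A 7-joint arm with a two-finger parallel gripper is mounted at the origin on the work surface. World frame = base frame: x ahead of the robot, y to its left, z up, the work surface at z = 0. Lengths are in m, angles in rad, forces in N, time in s.
With the tool pointing down it reaches from about 0.425 to 0.875 m from the base axis. Payload 4.7 kg.
Tool frame: the origin (TCP) lies midway between the tips of the shut fingers; the grasp point (between the pads) lies 19 mm behind it (ctrl.grip_point_offset is the distance from the TCP to the grasp point, in m); z points along the fingers, y is the line along which they close (so a half turn about z gives the same grasp; the last joint's range is limited). The gripper opens to 87 mm and grips with 3 to 60 N. Pads are 19 mm wide; open, the fingers measure 117 mm over their backs; the gripper's body (75 mm by 190 mm) begins 51 mm behind the grasp point.
Start: joints at [-1.179, 0.321, -0.07, 1.45, 0.023, 1.371, -0.057], TCP at [0.24, 0.604, 0.223] pointing down, gripper open.
Joint ranges: [-2.86, 2.86], [-0.3, 2.09], [-1.38, 1.24], [0.06, 2.45], [-1.56, 4.7], [0.09, 2.05], [-2.69, 2.69]. Speed limits (rad/s): [2.57, 2.57, 3.14, 3.14, 3.14, 3.14, 3.14].

INTERFACE

Orientations are given as a rotation vector (axis times angle).
In Python, from bench import ctrl gives the robot as it stands.
- The arm moves only by the tool move_arm, never from a script. Its argument "increments" is text: rows parted by semicolons, each of 7 numbers parted by spaces: the shift along the world's x, y, z in mm, then the turn, a rotation vector about the world's x, y, z in degrees, then the closure in counts, from 0 (fully open) to 255 (shut). A call has exactly 8 rows; each row shifts and turns the commanded pose from where the row before left it; what a row does not reach is not made up. A row lasts 1/12 s, in which the tool goes at most 41.7 mm and 7.16 degrees, less where a joint would pass 70% of its speed; a pose out of reach is approached as far as the arm can. A call with a gripper value outside its range is refused whole. The fingers move at their own pace and stop on an object; "grip_force" is the grip in N (left out, the last holds). Time passes only in rows, so rows that do not move let the fingers close, or fill a call up. It gives the time, the measured TCP pose, the force, the opening and the grip force at its end, in the units of the state.
- ctrl.get_state(): the state, without advancing time (a new reading comes with each control period).
- ctrl.get_image(name): name is "scene" or "side" or "wrist"; returns a dict with "frame" (420x560x3 uint8, red, green, blue), "depth" (420x560 float32, m along the optical axis (not along the pixel's ray), 0 where there is no reading), "fx", "fy", "cx", "cy" (pixels), "k1" (the pictures are not rectified: a ray, as slopes to the right and down, at radius r is drawn at 1 + k1 r^2 times it, then the intrinsics apply), "position" and "orientation" of the camera in the world. Camera axes: x right, y down, z forward; pixel columns grow to the right and rows downward; lengths in m; the calibration is good to about 2 mm. A picture is of the moment at which its call begins.
- ctrl.close_job(): hands the job in; it is judged then, once.
Trained networks look in a picture, given as the dict that the camera call returned (one of the last four; its "shot" number tells which), for a name from the list of things; names that differ only in an ending like _2 or _b are one class to them, and where a whole thing is asked for, a point or a joint stands for the part that bears it (a point fixed in the world has none). Each returns a list of dicts, best first, with "score" (0 to 1); they miss things now and then, are a little off and sometimes report something else, mostly with a low value. They report only what shows in the picture. A call takes as long as a camera call. They do not tell look-alikes from the thing itself.
- ctrl.find_in(target, picture): "centre" ([x, y, z] in m, in world coordinates, good to about 4 mm: the middle of the surface that is visible of it).
- ctrl.silhouettes(target, picture): "region" (420x560 bool, what is visible of it).
The state is a dict: "time": time; "joint_positions": joint angles; "qd": joint speeds; "joint_torque": joint torques, N m; "position": TCP position; "tool_rot": TCP orientation; "ft_force": force on the tool from outside, world axes, zero at the start; "torque": the same for the moment, N m; "grip_width": opening from 0.0 (shut) to 1.0 (fully open); "grip_force": force on a finger pad.
Only numpy, scipy, OpenCV 4.12 (cv2) and the standard library are available. Lean on these libraries where they do the work, as an engineer would, in place of code of your own. Each camera call takes 0.05 s, during which the arm holds its last target. There are 200 camera calls.

## Working session

There is one attempt and no reset: what is moved stays moved. The work goes in short steps, Python scripts to look and compute and a tool call to move; the robot and the scene stay as the last step left them, time stands still between calls to the robot, and variables do not carry over. Pictures are saved under pics/ and viewed, at most 10 in all, crops included, and the job is handed in when it is done.

Besides the shell and the picture viewer there is one more tool, called after "Emit:" as a command line: name --argument value ..., lists and objects as JSON in quotes. move_arm: Moves the arm, as the interface text tells. Its arguments: {"type":"object","properties":{"increments":{"type":"string"},"grip_force":{"type":"number"}},"required":["increments"]}

```bash
ls; mkdir -p pics
cat > h.py <<'E'
import numpy as np,cv2,pickle
from scipy.spatial.transform import Rotation as R
from bench import ctrl
def Rc(p):
    o=np.array(p["orientation"],float)
    return o if o.shape==(3,3) else R.from_rotvec(o).as_matrix()
def cloud(p):
    h,w=p["depth"].shape
    u,v=np.meshgrid(np.arange(w),np.arange(h))
    K=np.array([[p["fx"],0,p["cx"]],[0,p["fy"],p["cy"]],[0,0,1.]])
    pts=np.stack([u,v],-1).reshape(-1,1,2).astype(np.float64)
    n=cv2.undistortPoints(pts,K,np.array([p["k1"],0,0,0.])).reshape(h,w,2)
    d=p["depth"][...,None].astype(float)
    X=np.concatenate([n*d,d],-1)@Rc(p).T+np.array(p["position"])
    X[p["depth"]==0]=np.nan
    return X
def save(p,name): cv2.imwrite("pics/"+name,p["frame"][:,:,::-1])
E
python3 - <<'E'
from h import *
np.set_printoptions(precision=4,suppress=True)
ims=[]
for n in ["scene","side"]:
    p=ctrl.get_image(n); print(n,p["orientation"],p["position"],p["shot"]); pickle.dump(p,open(n+".pkl","wb"))
    ims.append(p["frame"])
    for t in ["door","guard","rack","tube_a","brush_holder","spindle"]:
        print(t,[(np.round(r["centre"],3).tolist(),round(r["score"],2)) for r in ctrl.find_in(t,p)])
im=np.vstack(ims);cv2.imwrite("pics/a.png",cv2.resize(im,(400*2,600*2))[:,:,::-1]) if 0 else [cv2.imwrite(f"pics/a{i}.png",m[:,:,::-1]) for i,m in enumerate(ims)]
print(ctrl.get_state())
E
```

```text
pics
scene [-1.7031 -1.8609  0.7715] [1.232  0.0916 0.8143] 1
door [([0.564, 0.223, 0.115], 0.93), ([0.728, 0.215, 0.051], 0.78), ([0.531, 0.366, 0.044], 0.7), ([0.53, 0.214, 0.024], 0.44)]
guard [([0.727, -0.016, 0.011], 0.82)]
rack [([0.532, 0.217, 0.017], 0.78), ([0.567, 0.22, 0.118], 0.67)]
tube_a [([0.66, 0.342, 0.079], 0.73), ([0.667, 0.408, 0.076], 0.54)]
brush_holder [([0.417, 0.088, 0.014], 0.48), ([0.501, -0.326, 0.016], 0.43)]
spindle [([0.501, -0.327, 0.016], 0.61), ([0.658, 0.343, 0.08], 0.43)]
side [-2.2967  0.7859 -0.3125] [ 0.1046 -0.5665  0.9485] 2
door [([0.509, 0.219, 0.093], 0.96), ([0.722, 0.214, 0.045], 0.92)]
guard [([0.64, -0.05, 0.017], 0.67)]
rack [([0.508, 0.205, 0.025], 0.96)]
tube_a [([0.654, 0.336, 0.078], 0.48), ([0.511, 0.204, 0.027], 0.4)]
brush_holder [([0.514, 0.22, 0.091], 0.66), ([0.404, 0.076, 0.014], 0.46)]
spindle [([0.494, -0.332, 0.014], 0.66)]
{'time': 0.7, 'joint_positions': array([-1.1789,  0.321 , -0.0701,  1.4505,  0.0226,  1.3708, -0.0569]), 'qd': array([-0.0006,  0.0001,  0.0016, -0.0009,  0.0011, -0.0014,  0.0003]), 'joint_torque': array([  0.0005, -49.0959,  -0.4026, -31.2704,  -0.0636,   0.0336,
         0.    ]), 'position': array([0.2398, 0.6042, 0.2226]), 'tool_rot': array([0.5898, 3.0856, 0.0002]), 'ft_force': array([0.2353, 0.2197, 0.614 ]), 'torque': array([ 0.0028,  0.0473, -0.0104]), 'grip_force': 0.0, 'grip_width': 0.995541682724222}
```

View pics/a0.png

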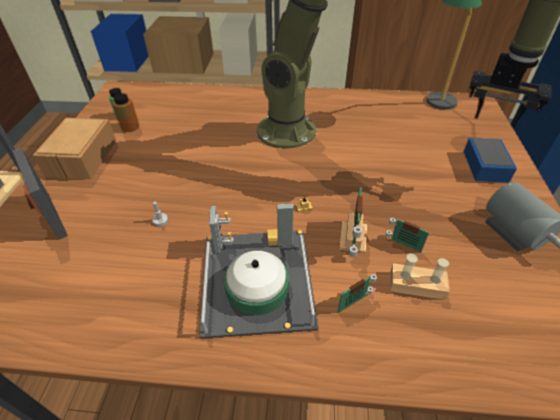

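View pics/a1.png

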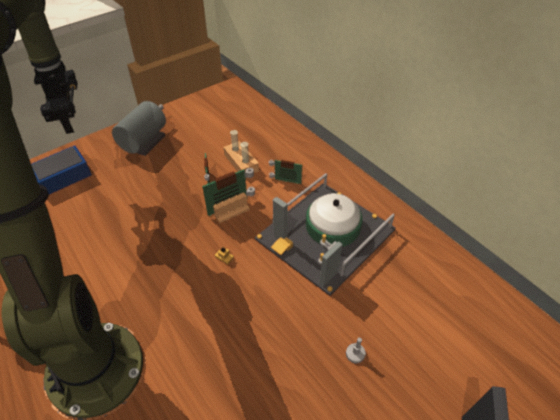

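In the scene picture the things that could be the door are: the green door in the rack at (358,215), a smaller one flat-standing at (408,235), and a smaller one at (357,292). I choose the largest, the one in the pine rack. The guard's hinge post is at (215,230), the pins at (226,215)/(228,238), and the latch post at (285,227).

```bash
cat > m.py <<'E'
from h import *
np.set_printoptions(precision=4,suppress=True)
for n in ["scene","side"]:
    p=pickle.load(open(n+".pkl","rb")); X=cloud(p); F=p["frame"].astype(int)
    x,y,z=X[...,0],X[...,1],X[...,2]
    hsv=cv2.cvtColor(p["frame"],cv2.COLOR_RGB2HSV).astype(int)
    near=(x>.42)&(x<.7)&(y>.16)&(y<.28)
    d=near&(z>.055)&(hsv[...,0]>50)&(hsv[...,0]<95)&(hsv[...,1]>80)
    P=X[d]; print(n,"door green",len(P),P.min(0),P.max(0),P.mean(0))
    if len(P)>20:
        l=cv2.fitLine(P[:,:2].astype(np.float32),cv2.DIST_HUBER,0,.01,.01).ravel();print(" line",l,np.degrees(np.arctan2(l[1],l[0])))
    top=near&(z>.115); P=X[top]; print(" top pts",len(P),P.min(0),P.max(0),P.mean(0))
    w=near&(abs(z-.048)<.006);P=X[w]; 
    print(" rack top",len(P),cv2.minAreaRect((P[:,:2]*1000).astype(np.float32)))
    g=(x>.5)&(x<.95)&(y>-.2)&(y<.17)
    for lo,hi,nm in [(.12,.14,'hinge top z130'),(.148,.165,'latch top z157'),(.006,.018,'base')]:
        s=g&(z>lo)&(z<hi)&((hsv[...,1]<90)|(nm=='base'))
        if nm!='base': s&=(x<.68)
        P=X[s]; r=cv2.minAreaRect((P[:,:2]*1000).astype(np.float32)) if len(P)>3 else None
        print(" ",nm,len(P),np.median(P,0) if len(P) else 0,r)
    br=g&(hsv[...,0]>12)&(hsv[...,0]<35)&(hsv[...,1]>120)&(z>.02)
    P=X[br];print(" brass",len(P),P[:60:2])
s=pickle.load(open("scene.pkl","rb"))["frame"][170:330,190:450]; t=pickle.load(open("side.pkl","rb"))["frame"][125:285,180:410]
cv2.imwrite("pics/b.png",np.vstack([cv2.resize(s,(480,295),interpolation=2),cv2.resize(t,(480,300),interpolation=2)])[:,:,::-1])
E
python3 m.py
```

```text
scene door green 41 [0.4527 0.2169 0.058 ] [0.5763 0.2312 0.1307] [0.5353 0.2225 0.1216]
 line [ 0.9946 -0.1038  0.5447  0.2215] -5.959175
 top pts 207 [0.4465 0.2079 0.1152] [0.6014 0.2337 0.1348] [0.5339 0.2231 0.1269]
 rack top 268 ((524.7163696289062, 224.1129913330078), (39.86387252807617, 152.35739135742188), 85.31482696533203)
  hinge top z130 236 [ 0.5732 -0.1308  0.1279] ((562.0875244140625, -48.594688415527344), (63.234947204589844, 205.65615844726562), 12.648937225341797)
  latch top z157 97 [0.5663 0.038  0.1545] ((563.8262939453125, 38.690940856933594), (16.16475486755371, 37.71355056762695), 9.048182487487793)
  base 6377 [ 0.7379 -0.0236  0.0106] ((677.8079833984375, -23.48529052734375), (302.493896484375, 270.2900390625), 9.565681457519531)
 brass 172 [[ 0.5819 -0.107   0.14  ]
 [ 0.5843 -0.1012  0.143 ]
 [ 0.5877 -0.1031  0.1427]
 [ 0.5894 -0.1054  0.1408]
 [ 0.5866 -0.1013  0.1383]
 [ 0.5895 -0.1033  0.1375]
 [ 0.5903 -0.106   0.1346]
 [ 0.5901 -0.101   0.1348]
 [ 0.5896 -0.1015  0.1307]
 [ 0.5895 -0.1023  0.1234]
 [ 0.5217 -0.0049  0.0201]
 [ 0.5226  0.0008  0.0217
[... 1374 characters left out ...]
 0.583  -0.1038  0.1434]
 [ 0.5877 -0.1058  0.1419]
 [ 0.5569  0.0273  0.0317]
 [ 0.6368 -0.0484  0.0454]
 [ 0.5821 -0.1082  0.1446]
 [ 0.5546  0.0333  0.0234]
 [ 0.5554  0.0253  0.0306]
 [ 0.5581  0.02    0.0337]
 [ 0.5629  0.0174  0.0327]
 [ 0.57    0.0176  0.0271]
 [ 0.5833 -0.1041  0.136 ]
 [ 0.5849 -0.1092  0.1397]
 [ 0.5509  0.0239  0.0311]
 [ 0.5557  0.0213  0.0299]
 [ 0.5595  0.0174  0.031 ]
 [ 0.5622  0.0121  0.034 ]
 [ 0.57    0.0133  0.027 ]
 [ 0.5853 -0.1059  0.1324]
 [ 0.5469  0.0232  0.0305]
 [ 0.5514  0.0202  0.03  ]
 [ 0.5558  0.0171  0.0297]
 [ 0.5581  0.0112  0.0338]
 [ 0.5646  0.0108  0.0292]
 [ 0.5682  0.0067  0.0305]
 [ 0.5845 -0.107   0.1303]
 [ 0.5431  0.0226  0.0297]]
```

View pics/b.png

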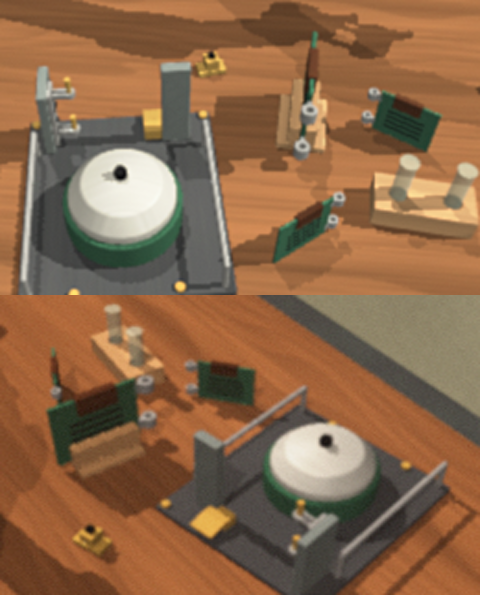

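The crop confirms it: in the side view the door in the rack is clearly the largest (about 90 px wide against about 55 for the other two). Its knuckles are at the far end, away from the robot. Moving above it.

Emit:
move_arm --increments "17 -24 2 0 0 1 0;17 -24 2 0 0 1 0;17 -24 2 0 0 1 0;17 -24 2 0 0 1 0;17 -24 2 0 0 1 0;17 -24 2 0 0 1 0;17 -24 2 0 0 1 0;17 -24 2 0 0 1 0"

```text
time: 1.37
position: [0.3765, 0.4109, 0.2389]
tool_rot: [0.372, 3.119, 0.001]
ft_force: [1.3, 0.4, 0.6]
grip_width: 0.997
grip_force: 0.0
```

Emit:
move_arm --increments "17 -24 2 0 0 1 0;17 -24 2 0 0 1 0;17 -24 2 0 0 1 0;17 -24 2 0 0 1 0;17 -24 2 0 0 1 0;17 -24 2 0 0 1 0;17 -24 2 0 0 1 0;17 -20 2 0 0 1 0"

```text
time: 2.03
position: [0.5127, 0.2221, 0.2551]
tool_rot: [0.155, 3.137, 0.0]
ft_force: [0.3, 0.3, -0.2]
grip_width: 0.999
grip_force: 0.0
```

```bash
cat > w.py <<'E'
from h import *
import sys
np.set_printoptions(precision=4,suppress=True)
p=ctrl.get_image("wrist"); pickle.dump(p,open("wrist.pkl","wb")); save(p,sys.argv[1])
s=ctrl.get_state(); print(s["time"],s["position"],s["tool_rot"],s["joint_positions"],s["ft_force"],s["grip_width"])
print("tool y angle",np.degrees(np.arctan2(*R.from_rotvec(s["tool_rot"]).as_matrix()[[1,0],1])))
E
python3 w.py w1.png
python3 - <<'E'
from h import *
p=pickle.load(open("wrist.pkl","rb"));X=cloud(p);x,y,z=np.moveaxis(X,-1,0)
print(p["position"])
m=(x>.4)&(x<.65)&(y>.17)&(y<.28)&(z>.112)&(z<.145)
P=X[m];print(m.sum(),P.min(0),P.max(0))
l=cv2.fitLine(P[:,:2].astype(np.float32),cv2.DIST_HUBER,0,.01,.01).ravel();print(l,np.degrees(np.arctan2(l[1],l[0])))
q=p["frame"].astype(int); d=m&(q[...,0]>q[...,1]+8)&(z>.12); P=X[d];print("pad",d.sum(),np.percentile(P,[2,50,98],axis=0),cv2.minAreaRect((P[:,:2]*1000).astype(np.float32)))
E
```

```text
2.0833 [0.5167 0.2164 0.2555] [ 0.1652  3.1329 -0.0044] [-0.6638  0.1108  0.2364  1.6404 -0.0218  1.3909  1.0404] [ 2.2399 -4.1279  0.2326] 0.9998857843504544
tool y angle 83.9614386580783
[0.44105377 0.22940426 0.41783525]
1513 [0.44459608 0.20893719 0.11246049] [0.58696286 0.23609174 0.13707401]
[ 0.9956457  -0.09321794  0.5128253   0.22661138] -5.34876
pad 971 [[0.46581755 0.21802975 0.1248938 ]
 [0.5113289  0.22673148 0.13438796]
 [0.54325472 0.23459502 0.13597044]] ((515.0908813476562, 226.4552001953125), (14.387490272521973, 139.38592529296875), 83.60617065429688)
```

View pics/w1.png

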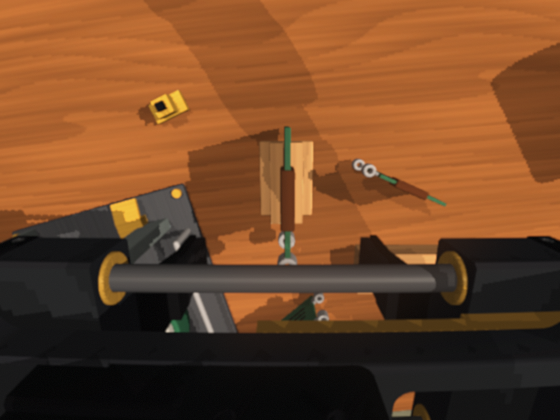

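The wrist picture shows the pad at about (287,200) and the knuckles at (287,240), past the rack's end, with the fingers straddling the door. Descending.

Emit:
move_arm --increments "2 2 -26 0 0 0.5 0;0 0 -26 0 0 0 0;0 0 -26 0 0 0 0;0 0 -26 0 0 0 0;0 0 -24 0 0 0 0;0 0 -18 0 0 0 0;0 0 -8 0 0 0 0;0 0 -2 0 0 0 0" --grip_force 30

```text
time: 2.75
position: [0.5126, 0.2258, 0.0969]
tool_rot: [-0.141, -3.136, 0.002]
ft_force: [-0.1, -0.4, 0.0]
grip_width: 0.997
grip_force: 0.0
```

Emit:
move_arm --increments "0 0 0 0 0 0 150;0 0 0 0 0 0 200;0 0 0 0 0 0 255;0 0 0 0 0 0 255;0 0 0 0 0 0 255;0 0 0 0 0 0 255;0 0 0 0 0 0 255;0 0 0 0 0 0 255"

```text
time: 3.42
position: [0.5138, 0.2262, 0.0987]
tool_rot: [0.141, 3.138, 0.0]
ft_force: [-1.2, -0.6, 0.3]
grip_width: 0.479
grip_force: 0.0
```

Emit:
move_arm --increments "0 0 0 0 0 0 255;0 0 0 0 0 0 255;0 0 0 0 0 0 255;0 0 0 0 0 0 255;0 0 0 0 0 0 255;0 0 0 0 0 0 255;0 0 0 0 0 0 255;0 0 0 0 0 0 255"

```text
time: 4.08
position: [0.5138, 0.2262, 0.0985]
tool_rot: [-0.141, -3.138, -0.0]
ft_force: [0.5, -0.2, 0.3]
grip_width: 0.163
grip_force: 30.0
```

Emit:
move_arm --increments "0 0 2 0 0 0 255;0 0 5 0 0 0 255;0 0 8 0 0 0 255;0 0 10 0 0 0 255;0 0 12 0 0 0 255;0 0 10 0 0 0 255;0 0 8 0 0 0 255;0 0 4 0 0 0 255"

```text
time: 4.75
position: [0.5147, 0.2266, 0.1598]
tool_rot: [0.141, 3.136, 0.003]
ft_force: [-0.1, 0.4, -2.4]
grip_width: 0.154
grip_force: 30.0
```

Emit:
move_arm --increments "-31 0 0 0 0 0 255;-31 0 0 0 0 0 255;0 -20 0 0 0 1 255;0 -26 0 0 0 1 255;0 -26 0 0 0 1 255;0 -26 0 0 0 1 255;0 -26 0 0 0 1 255;0 -26 0 0 0 1 255"

```text
time: 5.42
position: [0.4515, 0.0749, 0.1578]
tool_rot: [-0.025, 3.141, 0.001]
ft_force: [0.1, -0.7, -2.5]
grip_width: 0.159
grip_force: 30.0
```

Emit:
move_arm --increments "0 -26 0 0 0 1 255;0 -26 0 0 0 1 255;0 -26 0 0 0 1 255;0 -26 0 0 0 1 255;0 -26 0 0 0 1 255;0 -26 0 0 0 2 255;0 -26 0 0 0 1 255;0 -16 0 0 0 0 255"

```text
time: 6.08
position: [0.4514, -0.125, 0.158]
tool_rot: [-0.239, 3.132, -0.001]
ft_force: [0.2, 0.0, -2.0]
grip_width: 0.156
grip_force: 30.0
```

```bash
python3 w.py w2.png
python3 - <<'E'
from h import *
np.set_printoptions(precision=4,suppress=True)
out=[]
for n in ["scene","side","wrist"]:
    p=ctrl.get_image(n); pickle.dump(p,open(n+"2.pkl","wb"));X=cloud(p);x,y,z=np.moveaxis(X,-1,0)
    print(n)
    hsv=cv2.cvtColor(p["frame"],cv2.COLOR_RGB2HSV).astype(int)
    m=(x>.33)&(x<.56)&(y>-.2)&(y<-.06)&(z>.08)&(z<.2)&(hsv[...,0]>50)&(hsv[...,0]<95)&(hsv[...,1]>80)
    P=X[m]
    if len(P)>20:
        l=cv2.fitLine(P[:,:2].astype(np.float32),cv2.DIST_HUBER,0,.01,.01).ravel();print(" door",len(P),l,np.degrees(np.arctan2(l[1],l[0])),P.min(0),P.max(0))
    b=(x>.55)&(x<.62)&(y>-.13)&(y<-.08)&(z>.03)&(z<.16)&(hsv[...,0]>12)&(hsv[...,0]<35)&(hsv[...,1]>120)
    for lo,hi in [(.04,.085),(.122,.15)]:
        P=X[b&(z>lo)&(z<hi)];print(" brass",len(P),np.median(P,0) if len(P) else 0)
    for t in ["knuckle_upper","hinge_mark","hinge_mark_upper","door"]:
        print(t,[(np.round(r["centre"],3).tolist(),round(r["score"],2)) for r in ctrl.find_in(t,p)][:3])
    g=(x>.5)&(x<.65)&(hsv[...,1]<90)
    H=X[g&(y>-.2)&(y<-.12)&(z>.122)&(z<.135)];L=X[g&(y>0)&(y<.08)&(z>.148)&(z<.162)]
    for P in (H,L):
        if len(P)>5: print(" rect",len(P),cv2.minAreaRect((P[:,:2]*1000).astype(np.float32)))
    u=out.append(p["frame"])
c=lambda f,a,b,c_,d:cv2.resize(f[a:b,c_:d],(400,300),interpolation=2)
cv2.imwrite("pics/c.png",np.vstack([np.hstack([c(out[0],170,290,170,330),c(out[1],200,320,220,380)]),np.hstack([cv2.resize(out[2],(400,300)),cv2.resize(out[2],(400,300))])])[:,:,::-1])
E
```

```text
6.1333 [ 0.4512 -0.1279  0.1581] [-0.233   3.1322 -0.0041] [-0.3712 -0.0457  0.58    1.9879  0.0294  1.1907  1.9167] [-0.2148 -3.1848 -2.2495] 0.15523416022477843
tool y angle 98.50740357190988
scene
 door 50 [ 0.9902  0.14    0.4754 -0.1227] 8.0466175 [ 0.421  -0.1304  0.0965] [ 0.5129 -0.1165  0.1901]
 brass 18 [ 0.5881 -0.1034  0.0653]
 brass 21 [ 0.5892 -0.1037  0.1388]
knuckle_upper [([0.529, 0.363, 0.044], 0.98), ([0.504, -0.119, 0.168], 0.91)]
hinge_mark [([0.725, -0.009, 0.013], 0.93), ([0.499, -0.33, 0.016], 0.28)]
hinge_mark_upper [([0.723, -0.012, 0.016], 0.71)]
door [([0.733, 0.213, 0.049], 0.92), ([0.533, 0.365, 0.043], 0.76), ([0.497, -0.118, 0.168], 0.59)]
 rect 140 ((561.7615356445312, -138.0059814453125), (28.46839141845703, 103.35985565185547), 87.54254913330078)
 rect 99 ((563.9132690429688, 38.615379333496094), (16.578683853149414, 38.48481750488281), 13.194583892822266)
side
 door 152 [ 0.9894  0.1451  0.4094 -0.13  ] 8.341757 [ 0.3857 -0.1348  0.0818] [ 0.5014 -0.1162  0.1918]
 brass 0 0
 brass 17 [ 0.5844 -0.1059  0.1409]
knuckle_upper [([0.423, -0.126, 0.132], 0.75), ([0.509, 0.33, 0.07], 0.43)]
hinge_mark [([0.689, -0.09, 0.044], 0.98)]
hinge_mark_upper [([0.684, -0.085, 0.05], 0.83)]
door [([0.421, -0.132, 0.128], 0.94), ([0.509, 0.211, 0.036], 0.34)]
 rect 118 ((579.0214233398438, -140.61734008789062), (63.290164947509766, 18.949268341064453), 10.988718032836914)
wrist
 door 1067 [ 0.9878  0.1556  0.4021 -0.1285] 8.952404 [ 0.3832 -0.1336  0.1706] [ 0.4219 -0.1231  0.1917]
 brass 1 [ 0.5805 -0.117   0.0401]
 brass 0 0
knuckle_upper [([0.429, -0.123, 0.192], 0.74)]
hinge_mark [([0.558, 0.041, 0.132], 0.84)]
hinge_mark_upper [([0.558, 0.043, 0.139], 0.87)]
door [([0.428, -0.121, 0.193], 0.62)]
 rect 341 ((554.3291015625, 30.468778610229492), (9.357556343078613, 25.895126342773438), 27.810256958007812)
```

View pics/c.png

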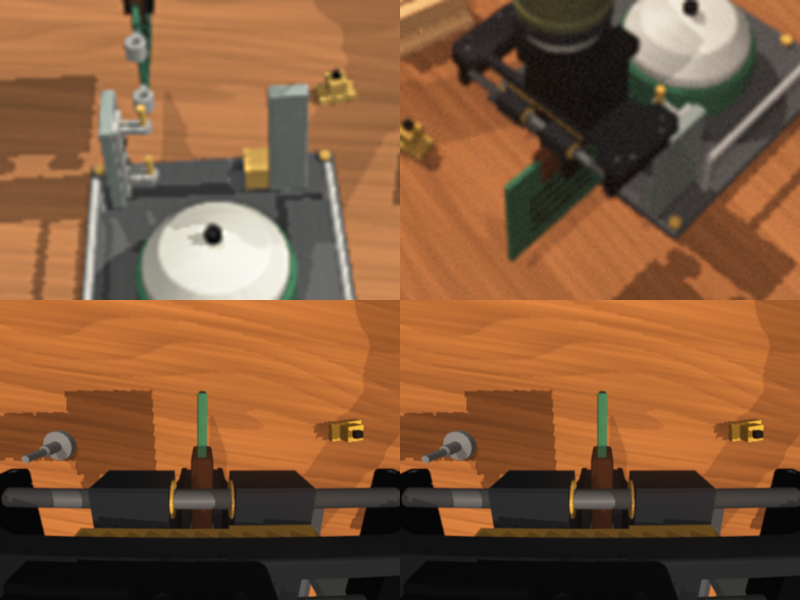

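The scene crop (upper left) shows both knuckles just short of the two brass pins, and the door hangs upright in the grip. Moving it over the pins, still 14 mm above the tips.

Emit:
move_arm --increments "8 1 0 0 0 0.2 255;8 1 0 0 0 0.2 255;8 1 0 0 0 0 255;8 1 0 0 0 0 255;8 1 0 0 0 0 255;8 2 0 0 0 0 255;7 1 0 0 0 0 255;3 1 0 0 0 0 255"

```text
time: 7.55
position: [0.511, -0.1125, 0.1574]
tool_rot: [-0.254, 3.131, -0.001]
ft_force: [-0.4, -0.1, -2.0]
grip_width: 0.156
grip_force: 30.0
```

```bash
cat > s.py <<'E'
from h import *
import sys
np.set_printoptions(precision=4,suppress=True)
s=ctrl.get_state();print(s["time"],s["position"],s["ft_force"],R.from_rotvec(s["tool_rot"]).as_matrix()[:,2])
fr=[]
for i in range(2):
    p=ctrl.get_image("scene"); fr.append(p["frame"].astype(float))
pickle.dump(p,open("s.pkl","wb"))
q=ctrl.get_image("side"); pickle.dump(q,open("q.pkl","wb"))
a=np.mean(fr,0).astype(np.uint8)[190:265,190:260]; b=q["frame"][210:290,290:370]
cv2.imwrite("pics/"+sys.argv[1],np.hstack([cv2.resize(a,(560,600),interpolation=cv2.INTER_LANCZOS4),cv2.resize(b[:, :],(240,240),interpolation=2) if 0 else cv2.copyMakeBorder(cv2.resize(b,(240,240)),0,360,0,0,0)])[:,:,::-1])
print(p["fx"],p["k1"])
def proj(P,p):
    rv=R.from_matrix(Rc(p).T).as_rotvec(); t=-Rc(p).T@np.array(p["position"])
    K=np.array([[p["fx"],0,p["cx"]],[0,p["fy"],p["cy"]],[0,0,1.]])
    return cv2.projectPoints(np.array(P,float),rv,t,K,np.array([p["k1"],0,0,0.]))[0][:,0]
print(proj([[.586,-.104,.144],[.586,-.104,.069],[.586,-.104,.12],[.596,-.104,.144],[.586,-.094,.144]],p))
E
python3 s.py d.png
```

```text
7.55 [ 0.511  -0.1125  0.1574] [-0.4147 -0.1341 -2.0226] [ 0.0001 -0.0005 -1.    ]
384.83015391735097 -0.012223822556220997
[[225.6963 212.1251]
 [228.8364 232.4317]
 [226.7389 218.8702]
 [224.9325 215.0453]
 [229.7187 212.3593]]
```

View pics/d.png

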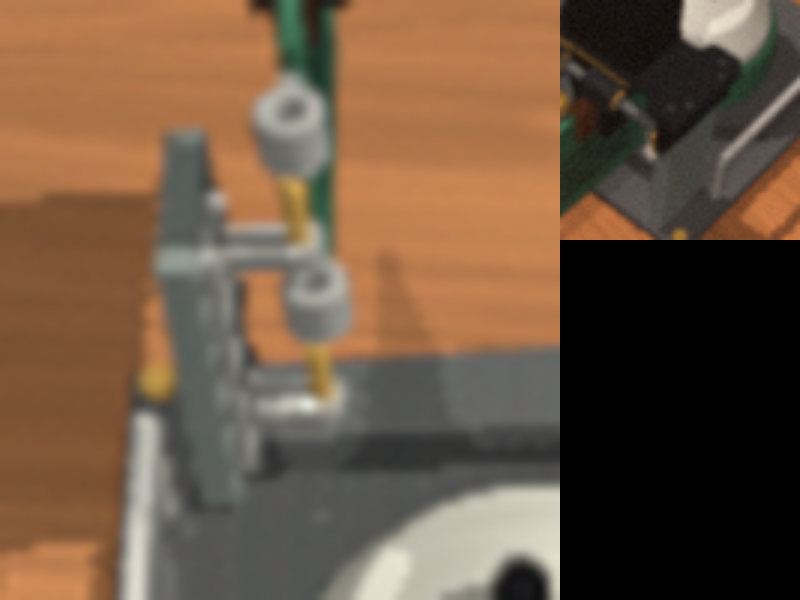

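The crop shows both knuckles hovering over their pins: the upper knuckle is at (291,120), its pin at (296,210), the lower knuckle at (319,300), its pin at (320,370). The knuckles look slightly too far towards +y, so I'll fit cylinders to measure the remaining offset.

```bash
cat > f.py <<'E'
from h import *
from scipy.optimize import least_squares
np.set_printoptions(precision=4,suppress=True)
N=8;ps=[ctrl.get_image("scene") for _ in range(N)]
p=dict(ps[0]);p["depth"]=np.median([q["depth"] for q in ps],0).astype(np.float32);p["frame"]=np.mean([q["frame"] for q in ps],0).astype(np.uint8)
pickle.dump(p,open("avg.pkl","wb"))
X=cloud(p);x,y,z=np.moveaxis(X,-1,0);hsv=cv2.cvtColor(p["frame"],cv2.COLOR_RGB2HSV).astype(int)
s=ctrl.get_state();zo=s["position"][2]+.019-.093   # origin height
box=(x>.55)&(x<.63)&(y>-.128)&(y<-.075)
def fit(P,r):
    f=lambda c:np.hypot(P[:,0]-c[0],P[:,1]-c[1])-r
    o=least_squares(f,P[:,:2].mean(0)-[.005,0],loss="soft_l1",f_scale=.001);return o.x,len(P),np.std(f(o.x))
for nm,lo,hi in [("lower",zo,zo+.02),("upper",zo+.075,zo+.095)]:
    m=box&(z>lo+.002)&(z<hi-.003)&(hsv[...,1]<60); print("knuckle",nm,*fit(X[m],.011),"zmax",np.percentile(z[box&(hsv[...,1]<60)&(z<hi+.008)&(z>lo)],97),"exp",hi)
for nm,lo,hi in [("lower",.045,.069),("upper",.12,.144)]:
    m=box&(z>lo+.002)&(z<hi+.002)&(hsv[...,0]>12)&(hsv[...,0]<35)&(hsv[...,1]>110); print("pin",nm,*fit(X[m],.004),np.percentile(z[m],[0,100]))
print(s["time"],s["position"])
E
python3 f.py
```

```text
knuckle lower [ 0.5875 -0.1048] 57 0.0069078532589770415 zmax 0.10897452470258406 exp 0.10369434833392653
knuckle upper [ 0.5855 -0.1022] 54 0.0030693494859751927 zmax 0.1772333844153923 exp 0.17869434833392653
pin lower [ 0.5855 -0.1043] 15 0.0009181207231655099 [0.0504 0.0681]
pin upper [ 0.5913 -0.1016] 23 0.003750664656859589 [0.1229 0.1433]
8.1 [ 0.5097 -0.1129  0.1577]
```

```bash
cat > e.py <<'E'
from h import *
p=pickle.load(open("avg.pkl","rb"))
F=cv2.resize(p["frame"].astype(np.float32),None,fx=1,fy=1)
rv=R.from_matrix(Rc(p).T).as_rotvec(); t=-Rc(p).T@np.array(p["position"]);K=np.array([[p["fx"],0,p["cx"]],[0,p["fy"],p["cy"]],[0,0,1.]])
pr=lambda P:cv2.projectPoints(np.array(P,float).reshape(-1,3),rv,t,K,np.array([p["k1"],0,0,0.]))[0][:,0]
zz=np.linspace(.03,.2,400)
L=pr([[.586,-.104,z] for z in zz])
sat=cv2.cvtColor(p["frame"],cv2.COLOR_RGB2HSV)[...,1].astype(float); gb=F[...,1]-F[...,2]
for r in range(200,244):
    ax=np.interp(r,L[::-1,1],L[::-1,0]); c0=int(ax)-7
    print(r,round(np.interp(r,L[::-1,1],zz[::-1]),3),f"{ax:.2f}",c0,"sat",sat[r,c0:c0+16].astype(int).tolist(),"gb",gb[r,c0:c0+16].astype(int).tolist())
E
python3 e.py
```

```text
200 0.185 223.82 216 sat [148, 149, 148, 151, 151, 152, 136, 95, 56, 24, 15, 18, 25, 46, 96, 79] gb [44, 44, 44, 45, 45, 45, 38, 27, 19, 10, 9, 11, 12, 12, 12, 23]
201 0.182 223.98 216 sat [149, 149, 149, 150, 153, 139, 88, 40, 23, 17, 16, 16, 16, 15, 40, 71] gb [44, 44, 45, 46, 47, 41, 26, 14, 11, 9, 9, 9, 10, 8, 8, 23]
202 0.178 224.13 217 sat [148, 148, 151, 148, 108, 42, 17, 15, 15, 16, 17, 18, 15, 18, 62, 142] gb [44, 45, 46, 44, 30, 14, 9, 9, 7, 6, 6, 9, 8, 7, 22, 40]
203 0.175 224.29 217 sat [149, 149, 152, 139, 77, 22, 13, 15, 15, 17, 18, 17, 17, 16, 55, 141] gb [44, 44, 45, 39, 20, 10, 8, 8, 6, 6, 7, 9, 9, 8, 21, 42]
204 0.172 224.44 217 sat [151, 151, 153, 141, 75, 21, 15, 16, 16, 17, 16, 17, 15, 18, 57, 138] gb [44, 44, 45, 39, 19, 9, 9, 9, 7, 7, 8, 9, 9, 9, 22, 38]
205 0.168 224.60 217 sat [150, 150, 152, 147, 96, 26, 13, 15, 17, 17, 16, 17, 16, 19, 55, 140] gb [44, 43, 45, 41, 22, 9, 8, 8, 9, 9, 9, 9, 8, 9, 21, 39]
206 0.165 224.75 217 sat [151, 149, 150, 149, 117, 41, 11, 14, 16, 18, 16, 17, 17, 15, 50, 139] gb [44, 44, 44, 42, 27, 9, 5, 6, 7, 8, 7, 8, 8, 7, 20, 39]
207
[... 5122 characters left out ...]
2]
239 0.043 229.85 222 sat [16, 16, 16, 17, 15, 16, 28, 78, 111, 78, 36, 13, 7, 5, 6, 6] gb [6, 7, 7, 8, 7, 8, 15, 31, 46, 37, 18, 7, 3, 2, 2, 2]
240 0.039 230.01 223 sat [16, 16, 16, 17, 12, 12, 28, 50, 40, 22, 12, 7, 5, 3, 6, 3] gb [8, 9, 10, 10, 9, 11, 18, 24, 20, 12, 5, 3, 2, 1, 2, 1]
241 0.035 230.16 223 sat [16, 16, 16, 18, 15, 12, 19, 26, 20, 14, 11, 8, 5, 6, 3, 3] gb [7, 8, 8, 8, 8, 8, 10, 12, 10, 7, 4, 3, 2, 2, 1, 1]
242 0.031 230.32 223 sat [14, 15, 15, 16, 16, 14, 16, 15, 14, 13, 9, 5, 5, 6, 3, 6] gb [5, 6, 6, 6, 6, 5, 5, 5, 6, 5, 4, 2, 2, 2, 1, 2]
243 0.03 230.34 223 sat [11, 10, 10, 10, 10, 12, 12, 12, 11, 7, 5, 5, 5, 6, 6, 3] gb [3, 3, 4, 4, 3, 4, 4, 5, 5, 3, 2, 2, 2, 2, 1, 1]
```

Run:
```python
import pickle,numpy as np
for f in ["scene.pkl","scene2.pkl"]:
    F=pickle.load(open(f,"rb"))["frame"].astype(int);gb=F[...,1]-F[...,2]
    print(f)
    for r in list(range(208,223))+list(range(228,243)):
        c=223 if r<225 else 226
        print(r,gb[r,c:c+8],F[r,c:c+8,0])
```

```text
scene.pkl
208 [43 43 42 44 42 43 43 43] [171 173 171 171 171 171 171 169]
209 [44 43 43 44 43 44 45 43] [179 178 177 177 176 175 174 174]
210 [46 46 46 47 46 45 46 46] [188 188 189 188 188 188 188 187]
211 [46 50 59 65 56 48 47 48] [189 193 204 211 203 193 191 193]
212 [47 63 87 94 78 55 47 45] [188 208 234 239 225 197 187 188]
213 [49 69 92 99 85 60 47 47] [192 213 236 240 227 200 191 191]
214 [48 55 67 74 72 57 49 48] [184 183 179 185 191 190 190 191]
215 [45 44 48 58 64 55 47 47] [180 171 142 142 168 178 183 186]
216 [47 47 48 56 64 56 46 46] [181 172 142 136 164 174 181 183]
217 [31 31 34 49 60 48 35 40] [186 182 156 139 163 183 189 186]
218 [13 15 23 39 56 40 22 28] [194 193 176 148 165 194 202 192]
219 [ 8  8 18 38 53 39 18 21] [162 163 153 140 158 187 197 187]
220 [ 7  7 11 24 33 28 14 20] [150 155 156 152 162 177 177 173]
221 [ 9  9  9 12 14 11 10 17] [162 164 168 174 166 158 153 160]
222 [ 4  5  5  5  5  5  9 24] [121 121 125 130 127 129 143 162]
228 [46 46 45 44 44 45 47 46] [185 184 185 185 184 184 183 184]
229 [45 46 45 45 45 45 46 45] [184 184 184 185 184 186 185 184]
23
[... 2052 characters left out ...]
181]
232 [47 50 64 74 68 54 48 46] [193 194 205 211 206 196 193 191]
233 [48 57 76 83 75 56 48 46] [194 199 207 214 208 197 194 190]
234 [40 44 61 72 71 49 35 32] [183 181 176 180 185 168 158 148]
235 [13 15 38 59 63 35 12  7] [134 131 134 150 166 135 105  96]
236 [ 1  4 26 54 62 34  7  1] [107 107 120 139 162 132  95  81]
237 [ 3  5 22 48 62 40 14  3] [113 118 126 139 162 156 131  96]
238 [ 4  7 21 47 61 42 16  5] [107 108 112 133 162 178 164 117]
239 [ 5  6 14 33 47 37 17  6] [122 120 130 146 168 187 174 124]
240 [ 9  7 11 18 24 20 11  5] [165 162 180 183 180 180 163 116]
241 [ 7  7  8 10 11 10  7  3] [150 140 149 155 154 153 140 103]
242 [5 5 6 5 5 6 5 3] [112 106 109 113 121 127 113  91]
```

Emit:
move_arm --increments "0 -1 0 0 0 0 255;0 -1 0 0 0 0 255;0 -0.5 0 0 0 0 255;0 0 -2 0 0 0 255;0 0 -2 0 0 0 255;0 0 -2 0 0 0 255;0 0 0 0 0 0 255;0 0 0 0 0 0 255"

```text
time: 8.77
position: [0.5096, -0.1152, 0.1513]
tool_rot: [0.254, -3.131, -0.0]
ft_force: [0.3, 0.6, -2.5]
grip_width: 0.16
grip_force: 30.0
```

Emit:
move_arm --increments "0.8 0 -2 0 0 0 255;0 0 -2 0 0 0 255;0 0 -2 0 0 0 255;0 0 -1 0 0 0 255;0 0 -1 0 0 0 255;0 0 -1 0 0 0 255;0 0 -1 0 0 0 255;0 0 0 0 0 0 255"

```text
time: 9.43
position: [0.5104, -0.1153, 0.1414]
tool_rot: [0.253, -3.131, -0.0]
ft_force: [0.2, -0.1, -3.0]
grip_width: 0.154
grip_force: 30.0
```

Emit:
move_arm --increments "0 0 -0.5 0 0 0 255;0 0 -0.5 0 0 0 255;0 0 -0.5 0 0 0 255;0 0 -0.5 0 0 0 255;0 0 -0.5 0 0 0 255;0 0 -0.5 0 0 0 255;0 0 -0.5 0 0 0 255;0 0 -0.5 0 0 0 255"

```text
time: 10.1
position: [0.5105, -0.1154, 0.1375]
tool_rot: [0.253, -3.131, -0.0]
ft_force: [-1.8, 0.2, -1.2]
grip_width: 0.161
grip_force: 30.0
```

Emit:
move_arm --increments "-0.3 0 -0.5 0 0 0 255;0 0 -0.5 0 0 0 255;0 0 -0.5 0 0 0 255;0 0 -0.5 0 0 0 255;0 0 -0.5 0 0 0 255;0 0 -0.5 0 0 0 255;0 0 -0.5 0 0 0 255;0 0 -0.5 0 0 0 255"

```text
time: 10.77
position: [0.5104, -0.1153, 0.1335]
tool_rot: [-0.254, 3.131, 0.0]
ft_force: [-0.9, -0.4, -2.2]
grip_width: 0.16
grip_force: 30.0
```

Emit:
move_arm --increments "-0.2 0 -1 0 0 0 255;0 0 -1 0 0 0 255;0 0 -1 0 0 0 255;0 0 -1 0 0 0 255;0 0 -1 0 0 0 255;0 0 -1 0 0 0 255;0 0 -1 0 0 0 255;0 0 -1 0 0 0 255"

```text
time: 11.43
position: [0.5101, -0.1153, 0.1255]
tool_rot: [-0.253, 3.131, 0.0]
ft_force: [0.1, 0.3, -3.3]
grip_width: 0.157
grip_force: 30.0
```

Emit:
move_arm --increments "0 0 -0.5 0 0 0 255;0 0 -0.5 0 0 0 255;0 0 -0.5 0 0 0 255;0 0 -0.5 0 0 0 255;0 0 -0.5 0 0 0 255;0 0 0 0 0 0 255;0 0 0 0 0 0 255;0 0 0 0 0 0 255"

```text
time: 12.1
position: [0.5101, -0.1153, 0.1231]
tool_rot: [-0.253, 3.131, 0.0]
ft_force: [0.7, 0.1, -1.7]
grip_width: 0.158
grip_force: 30.0
```

Emit:
move_arm --increments "0 0 -0.5 0 0 0 255;0 0 -0.5 0 0 0 255;0 0 -0.5 0 0 0 255;0 0 -0.5 0 0 0 255;0 0 -0.5 0 0 0 255;0 0 -0.5 0 0 0 255;0 0 0 0 0 0 255;0 0 0 0 0 0 255"

```text
time: 12.77
position: [0.5101, -0.1154, 0.12]
tool_rot: [0.253, -3.131, -0.0]
ft_force: [-0.4, 0.4, -2.5]
grip_width: 0.154
grip_force: 30.0
```

Emit:
move_arm --increments "0 0 -0.3 0 0 0 255;0 0 0 0 0 0 255;0 0 -0.3 0 0 0 255;0 0 0 0 0 0 255;0 0 -0.2 0 0 0 255;0 0 0 0 0 0 255;0 0 0 0 0 0 255;0 0 0 0 0 0 255"

```text
time: 13.43
position: [0.5102, -0.1153, 0.1194]
tool_rot: [-0.253, 3.131, 0.0]
ft_force: [-0.4, 0.3, -1.1]
grip_width: 0.159
grip_force: 30.0
```

Emit:
move_arm --increments "0 0 -0.3 0 0 0 255;0 0 0 0 0 0 255;0 0 -0.3 0 0 0 255;0 0 0 0 0 0 255;0 0 -0.2 0 0 0 255;0 0 0 0 0 0 255;0 0 0 0 0 0 255;0 0 0 0 0 0 255"

```text
time: 14.1
position: [0.5101, -0.1155, 0.1191]
tool_rot: [-0.253, 3.131, 0.0]
ft_force: [-4.2, -0.9, 5.4]
grip_width: 0.156
grip_force: 30.0
```

Emit:
move_arm --increments "0 0 0.2 0 0 0 230;0 0 0 0 0 0 200;0 0 0 0 0 0 173;0 0 0 0 0 0 173;0 0 0 0 0 0 173;0 0 0 0 0 0 173;0 0 0 0 0 0 173;0 0 0 0 0 0 173"

```text
time: 14.77
position: [0.5101, -0.1153, 0.1186]
tool_rot: [0.253, -3.131, -0.0]
ft_force: [-0.1, 0.8, 1.0]
grip_width: 0.322
grip_force: 0.0
```

```bash
python3 s.py g.png; python3 -c "
from h import *
s=ctrl.get_state();print(s['ft_force'],s['grip_width'],s['position'])"
```

```text
14.7667 [ 0.5101 -0.1153  0.1186] [-0.1096  0.8184  0.9731] [-0.  0. -1.]
384.83015391735097 -0.012223822556220997
[[225.6963 212.1251]
 [228.8364 232.4317]
 [226.7389 218.8702]
 [224.9325 215.0453]
 [229.7187 212.3593]]
[ 0.50529571  0.28069759 -0.5300448 ] 0.31613475603573227 [ 0.51009667 -0.11533313  0.11865097]
```

View pics/g.png

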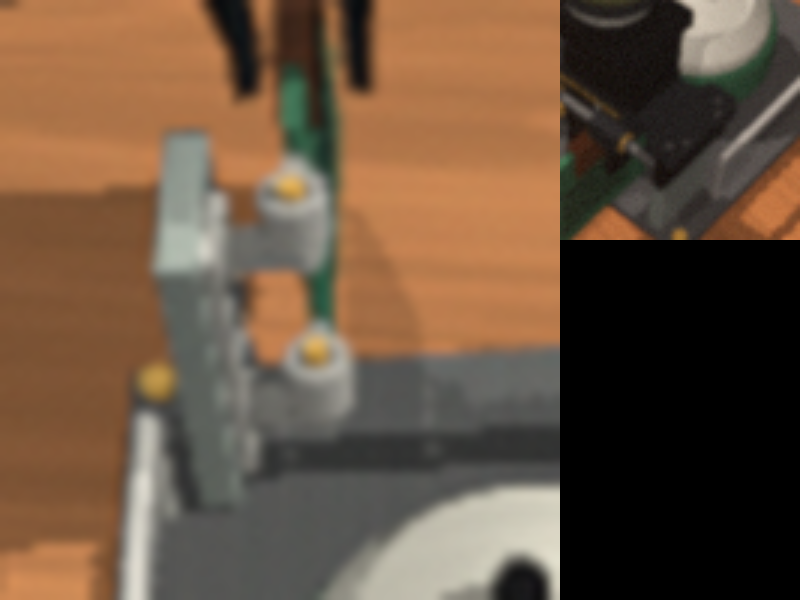

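The picture shows both brass tips standing inside their knuckle bores, at (291,187) and (316,350), and both knuckles resting on the arms. The door is seated and loosely straddled by the fingers. Next is the swing arc.

Run:
```python
import numpy as np
C=np.array([586.5,-103.6]);a=188.7;pos=np.array([510.1,-115.3]);row=[]
for k in range(32):
    st=2.5 if k>1 else 1.5
    a-=st;t=C+76.5*np.array([np.cos(np.radians(a)),np.sin(np.radians(a))]);d=np.round(t-pos,1);pos=pos+d
    row.append(f"{d[0]:g} {d[1]:g} 0 0 0 {-st:g} 173")
    if k%8==7: print(round(a,1),pos,";".join(row));row=[]
```

```text
170.7 [511.  -91.2] 0.5 2.1 0 0 0 -1.5 173;-0.2 2 0 0 0 -1.5 173;-0.3 3.3 0 0 0 -2.5 173;-0.1 3.4 0 0 0 -2.5 173;0 3.3 0 0 0 -2.5 173;0.2 3.3 0 0 0 -2.5 173;0.3 3.4 0 0 0 -2.5 173;0.5 3.3 0 0 0 -2.5 173
150.7 [519.8 -66.2] 0.6 3.2 0 0 0 -2.5 173;0.8 3.3 0 0 0 -2.5 173;0.9 3.2 0 0 0 -2.5 173;1 3.2 0 0 0 -2.5 173;1.2 3.1 0 0 0 -2.5 173;1.3 3.1 0 0 0 -2.5 173;1.4 3 0 0 0 -2.5 173;1.6 2.9 0 0 0 -2.5 173
130.7 [536.6 -45.6] 1.7 2.9 0 0 0 -2.5 173;1.8 2.8 0 0 0 -2.5 173;1.9 2.7 0 0 0 -2.5 173;2.1 2.7 0 0 0 -2.5 173;2.2 2.5 0 0 0 -2.5 173;2.2 2.4 0 0 0 -2.5 173;2.4 2.4 0 0 0 -2.5 173;2.5 2.2 0 0 0 -2.5 173
110.7 [559.5 -32. ] 2.6 2.1 0 0 0 -2.5 173;2.7 2 0 0 0 -2.5 173;2.7 1.9 0 0 0 -2.5 173;2.8 1.8 0 0 0 -2.5 173;2.9 1.6 0 0 0 -2.5 173;3 1.5 0 0 0 -2.5 173;3.1 1.4 0 0 0 -2.5 173;3.1 1.3 0 0 0 -2.5 173
```

Emit:
move_arm --increments "0.5 2.1 0 0 0 -1.5 173;-0.2 2 0 0 0 -1.5 173;-0.3 3.3 0 0 0 -2.5 173;-0.1 3.4 0 0 0 -2.5 173;0 3.3 0 0 0 -2.5 173;0.2 3.3 0 0 0 -2.5 173;0.3 3.4 0 0 0 -2.5 173;0.5 3.3 0 0 0 -2.5 173"

```text
time: 15.58
position: [0.511, -0.0912, 0.1187]
tool_rot: [0.243, 3.132, -0.0]
ft_force: [0.2, -0.9, 0.1]
grip_width: 0.323
grip_force: 0.1
```

Emit:
move_arm --increments "0.6 3.2 0 0 0 -2.5 173;0.8 3.3 0 0 0 -2.5 173;0.9 3.2 0 0 0 -2.5 173;1 3.2 0 0 0 -2.5 173;1.2 3.1 0 0 0 -2.5 173;1.3 3.1 0 0 0 -2.5 173;1.4 3 0 0 0 -2.5 173;1.6 2.9 0 0 0 -2.5 173"

```text
time: 16.25
position: [0.5198, -0.0662, 0.1187]
tool_rot: [0.783, 3.042, 0.0]
ft_force: [0.0, -0.1, -0.5]
grip_width: 0.321
grip_force: 0.1
```

Emit:
move_arm --increments "1.7 2.9 0 0 0 -2.5 173;1.8 2.8 0 0 0 -2.5 173;1.9 2.7 0 0 0 -2.5 173;2.1 2.7 0 0 0 -2.5 173;2.2 2.5 0 0 0 -2.5 173;2.2 2.4 0 0 0 -2.5 173;2.4 2.4 0 0 0 -2.5 173;2.5 2.2 0 0 0 -2.5 173"

```text
time: 16.92
position: [0.5367, -0.0456, 0.1187]
tool_rot: [1.299, 2.86, -0.0]
ft_force: [-0.5, -0.1, 0.2]
grip_width: 0.323
grip_force: 0.1
```

```bash
cat > ang.py <<'E'
from h import *
p=ctrl.get_image("scene");X=cloud(p);x,y,z=np.moveaxis(X,-1,0)
h=cv2.cvtColor(p["frame"],cv2.COLOR_RGB2HSV).astype(int)
r=np.hypot(x-.5865,y+.1036)
m=(r>.02)&(r<.155)&(z>.06)&(z<.16)&(h[...,0]>50)&(h[...,0]<95)&(h[...,1]>70)&(x<.595)
P=X[m];l=cv2.fitLine(P[:,:2].astype(np.float32),cv2.DIST_HUBER,0,.01,.01).ravel();print(m.sum(),np.degrees(np.arctan2(l[1],l[0]))%180,P.max(0),P.min(0))
print(ctrl.get_state()["ft_force"],ctrl.get_state()["position"])
cv2.imwrite("pics/z.png",cv2.resize(p["frame"][170:290,190:330],(700,600),interpolation=2)[:,:,::-1])
E
python3 ang.py
```

```text
437 135.09776 [ 0.57371925 -0.00391063  0.15013131] [ 0.4868668  -0.08864813  0.06000661]
[ 0.35620459 -0.08217141 -0.40037941] [ 0.53723261 -0.04493838  0.11872565]
```

Emit:
move_arm --increments "2.6 2.1 0 0 0 -2.5 173;2.7 2 0 0 0 -2.5 173;2.7 1.9 0 0 0 -2.5 173;2.8 1.8 0 0 0 -2.5 173;2.9 1.6 0 0 0 -2.5 173;1.5 0.8 0 0 0 -1.2 173;1.5 0.7 0 0 0 -1.3 173;1.5 0.7 0 0 0 -1.3 173"

```text
time: 17.63
position: [0.5548, -0.0341, 0.1187]
tool_rot: [-1.69, -2.648, 0.0]
ft_force: [-0.3, -0.6, 0.1]
grip_width: 0.322
grip_force: 0.1
```

Emit:
move_arm --increments "1.5 0.7 0 0 0 -1.2 173;1.5 0.6 0 0 0 -1.2 173;1.5 0.6 0 0 0 -1.2 173;1 0.4 0 0 0 -0.8 173;1 0.3 0 0 0 -0.8 173;0 0 0 0 0 0 173;0 0 0 0 0 0 173;0 0 0 0 0 0 173"

```text
time: 18.3
position: [0.5612, -0.0314, 0.1187]
tool_rot: [-1.807, -2.57, -0.0]
ft_force: [0.6, -0.7, 0.4]
grip_width: 0.32
grip_force: 0.0
```

```bash
python3 ang.py
```

```text
480 113.477066 [0.58283379 0.02760332 0.15009381] [ 0.53043208 -0.0844196   0.06011448]
[-0.10123437  0.18321562  0.29086679] [ 0.56124899 -0.03145984  0.11869634]
```

Emit:
move_arm --increments "1.2 0.4 0 0 0 -1 173;1.2 0.4 0 0 0 -1 173;1.3 0.4 0 0 0 -1 173;1.3 0.4 0 0 0 -1 173;1.3 0.4 0 0 0 -1 173;1.3 0.3 0 0 0 -1 173;0 0 0 0 0 0 173;0 0 0 0 0 0 173"

```text
time: 19.02
position: [0.569, -0.0291, 0.1186]
tool_rot: [1.939, 2.471, -0.0]
ft_force: [-0.9, -0.1, -0.0]
grip_width: 0.319
grip_force: 0.0
```

Emit:
move_arm --increments "0.7 0.2 0 0 0 -0.5 173;0.7 0.2 0 0 0 -0.5 173;0.7 0.1 0 0 0 -0.5 173;0.7 0.1 0 0 0 -0.5 173;0 0 0 0 0 0 173;0 0 0 0 0 0 173;0 0 0 0 0 0 173;0 0 0 0 0 0 173"

```text
time: 19.68
position: [0.5717, -0.0285, 0.1187]
tool_rot: [1.982, 2.437, 0.0]
ft_force: [-0.1, -1.0, -0.8]
grip_width: 0.321
grip_force: 0.1
```

```bash
python3 ang.py
```

```text
414 105.13449 [0.58529904 0.01685481 0.14961537] [ 0.55339183 -0.08427258  0.06023574]
[-0.41243243  0.08381488  1.14600281] [ 0.57168831 -0.02849624  0.11870838]
```

Emit:
move_arm --increments "0.5 0.1 0 0 0 0 173;0.5 0.1 0 0 0 0 173;0 0 0 0 0 0 173;0 0 0 0 0 0 173;0 0 0 0 0 0 173;0 0 0 0 0 0 173;0 0 0 0 0 0 173;0 0 0 0 0 0 173"

```text
time: 20.4
position: [0.5726, -0.0283, 0.1187]
tool_rot: [-1.982, -2.437, -0.0]
ft_force: [-1.0, 0.8, -0.7]
grip_width: 0.321
grip_force: 0.4
```

Emit:
move_arm --increments "0.5 0.1 0 0 0 0 173;0.5 0.1 0 0 0 0 173;0 0 0 0 0 0 173;0 0 0 0 0 0 173;0 0 0 0 0 0 173;0 0 0 0 0 0 173;0 0 0 0 0 0 173;0 0 0 0 0 0 173"

```text
time: 21.07
position: [0.5731, -0.0283, 0.1184]
tool_rot: [-1.982, -2.436, 0.001]
ft_force: [-6.1, -1.3, 0.2]
grip_width: 0.325
grip_force: 2.3
```

```bash
python3 ang.py
```

```text
397 104.52706 [0.58647793 0.01685493 0.15005928] [ 0.55608591 -0.08456735  0.0600316 ]
[-5.91595399 -0.47217639  0.19838201] [ 0.57306278 -0.0282257   0.11837833]
```

View pics/z.png

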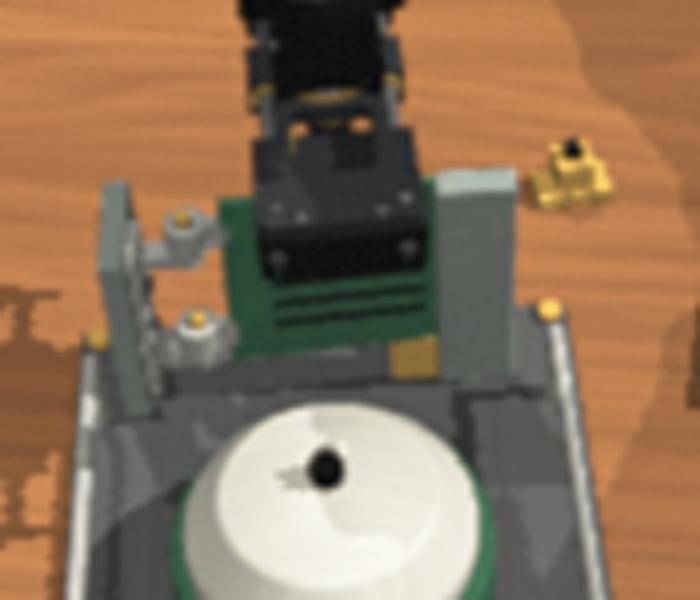

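The picture shows the door closed up to the latch post (475,270), with the push force rising to about 6 N. Pushing slightly more will show whether that is the ramp or the post.

Emit:
move_arm --increments "0.5 0.1 0 0 0 0 173;0 0 0 0 0 0 173;0.5 0.1 0 0 0 0 173;0 0 0 0 0 0 173;0 0 0 0 0 0 173;0 0 0 0 0 0 173;0 0 0 0 0 0 173;0 0 0 0 0 0 173"

```text
time: 21.78
position: [0.5731, -0.0283, 0.1183]
tool_rot: [-1.981, -2.435, 0.003]
ft_force: [-7.7, -0.4, 1.9]
grip_width: 0.321
grip_force: 3.7
```

Emit:
move_arm --increments "0.5 0.1 0 0 0 0 173;0 0 0 0 0 0 173;0.5 0.1 0 0 0 0 173;0 0 0 0 0 0 173;0.5 0.1 0 0 0 0 173;0 0 0 0 0 0 173;0 0 0 0 0 0 173;0 0 0 0 0 0 173"

```text
time: 22.45
position: [0.5732, -0.0282, 0.1182]
tool_rot: [-1.98, -2.433, 0.007]
ft_force: [-11.3, -0.8, 5.1]
grip_width: 0.323
grip_force: 5.6
```

```bash
python3 ang.py
```

```text
405 104.46425 [0.58515875 0.01693974 0.15135012] [ 0.55588697 -0.08366114  0.0600409 ]
[-10.75939496  -0.1285493    4.10177919] [ 0.5732392  -0.0282581   0.11820688]
```

Emit:
move_arm --increments "-1.5 -0.3 0 0 0 0 173;-1.5 -0.3 0 0 0 0 173;-1.5 -0.3 0 0 0 0 173;-1.5 -0.3 0 0 0 0 173;-1 -0.2 0 0 0 0 173;0 0 0 0 0 0 150;0 0 0 0 0 0 130;0 0 0 0 0 0 120"

```text
time: 23.17
position: [0.5696, -0.0289, 0.1189]
tool_rot: [1.982, 2.437, 0.001]
ft_force: [-0.3, -0.3, 0.1]
grip_width: 0.467
grip_force: 0.0
```

Emit:
move_arm --increments "0 0 5 0 0 0 120;0 0 10 0 0 0 120;0 0 15 0 0 0 120;0 0 20 0 0 0 120;0 0 20 0 0 0 120;0 0 20 0 0 0 120;-20 0 10 0 0 0 120;-20 0 0 0 0 0 120"

```text
time: 23.83
position: [0.5311, -0.0296, 0.2223]
tool_rot: [1.98, 2.433, 0.005]
ft_force: [-0.4, -0.4, 0.3]
grip_width: 0.526
grip_force: 0.0
```

Emit:
move_arm --increments "-20 0 0 0 0 0 120;-20 0 0 0 0 0 120;0 0 0 0 0 0 120;0 0 0 0 0 0 120;0 0 0 0 0 0 120;0 0 0 0 0 0 120;0 0 0 0 0 0 120;0 0 0 0 0 0 120"

```text
time: 24.5
position: [0.4896, -0.0291, 0.2186]
tool_rot: [1.982, 2.437, -0.001]
ft_force: [1.3, -0.3, 0.2]
grip_width: 0.528
grip_force: 0.0
```

```bash
python3 ang.py
python3 - <<'E'
from h import *
p=ctrl.get_image("scene");X=cloud(p);x,y,z=np.moveaxis(X,-1,0);h=cv2.cvtColor(p["frame"],cv2.COLOR_RGB2HSV).astype(int)
m=(x>.5)&(x<.6)&(y>-.1)&(y<.05)&(z>.1)&(z<.17)&(h[...,1]>70)&(x<.6)
for a,b in [(-.07,-.05),(-.05,-.03),(-.03,-.01),(-.01,.01)]:
    k=m&(y>a)&(y<b);print(a,k.sum(),np.nanmedian(x[k]) if k.any() else 0,np.nanpercentile(z[k],95) if k.any() else 0)
s=ctrl.get_state();print(s["time"],s["position"])
E
```

```text
751 104.53982 [0.58566652 0.01715156 0.15030603] [ 0.55518545 -0.08397381  0.06001375]
[-0.19164486  0.67401496  0.63643879] [ 0.48951476 -0.02914861  0.21852495]
-0.07 119 0.5785692375550359 0.1528988402072652
-0.05 144 0.5751578831027961 0.1531175443158384
-0.03 136 0.5700111681173277 0.1522851725609257
-0.01 129 0.5632730132309941 0.15089384973427328
24.6 [ 0.48940628 -0.02914416  0.21849011]
```

View pics/z.png

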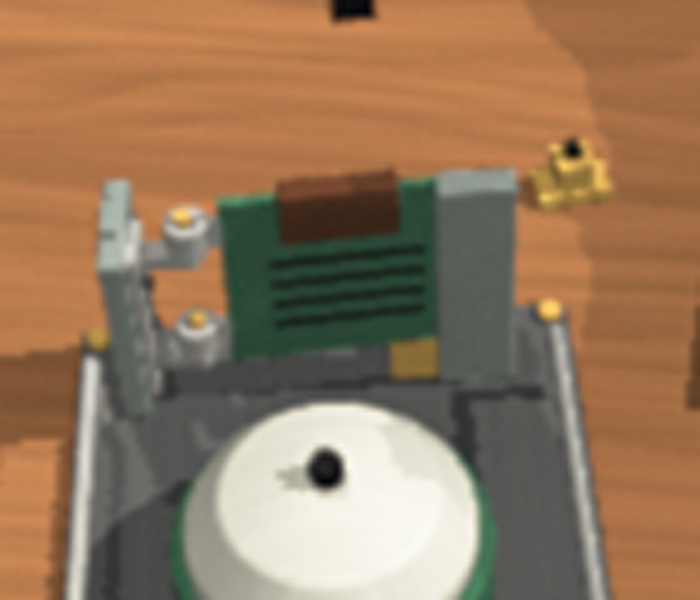

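The picture shows the door shut against the latch post (475,270), both pins inside the knuckles, and the gripper clear. The free-edge point is about 4 mm from the latch. Handing in.

```bash
python3 -c "
from bench import ctrl
print(ctrl.close_job())"
```

```text
the job is handed in; nothing more can be done
None
```

The door is on both hinge pins and fully seated. It is shut against the latch post and released, with the gripper clear and the job handed in; the hand-in returned no verdict.

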